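# Open the filter-slide unit and hold the slide in its click position

## Task

Swing the clear cover of the filter-slide unit up and gently back until it rests on its stop. Then take the carriage by its upright grip and slide it towards the station that has the lens tube, until its ball clicks into that station's notch, without running past it. Finish while still gripping the carriage, holding it still in the notch with the cover open, and leave everything else on the bench where it is.

Things in the scene. Friction and masses are not known exactly. Their poses are not given: they have to be found in the camera images.
- unit: black fixed base plate with grey end walls, 195 (x, 90 to -x and 105 to +x of the origin) x 346 (y) x 12 mm high, turned up to 12 degrees. Origin on the bench under the rail's middle; x away from the robot (hinge side), y along the steel rail, z up. The walls, 8 thick at y = -165 and +165 reach 72 above the bench; front and back are open.
- cover (a joint): clear acrylic cover with aluminium edges, 155 deep x 326 wide x 4 mm, about 0.32 kg. Hinge angle in rad: 0 closed, flat over carriage and stations, 77 mm above the bench; grows as its free edge swings up and away from the robot; 1.70 on its stop, a little past upright. Hinge friction 0.12 N m: let go well below upright it falls shut; near upright and beyond it stays.
- cover_hinge (a point): point on the cover's hinge axis, at the middle of its length: in the unit's frame x = 90, y = 0, z = 77 mm. The axis runs along the unit's y. This point's frame turns with the cover.
- cover_bar (a point): middle of the cover's round steel bar handle: 10 mm diameter, 136 long along the unit's y (112 clear between its two arms), 205 from the hinge axis in the plane of the cover, 43 mm free gap between bar and cover edge. Closed: in front of the unit (robot side), 77 above the bench. Open: on top of the upright cover, 280 above the bench.
- carriage (a joint): position in m of the carriage along the rail: 0 in the middle, grows along the unit's +y, ends at -0.125 and +0.125. It slides with about 1 N of friction.
- grip (a point): centre of the carriage's upright black grip: a block 30 (x) x 14 (y, along the rail) x 36 mm high, centre 48 and top 66 above the bench, 12 behind (+x of) the rail's middle line, on a plate 60 x 70 with its top 30 above the bench. 38 in front of the grip's centre stands a thin filter frame, 34 wide, up to 62 high. Pinching along the rail leaves most room beside the open cover.
- ball_mark (a point): point on the carriage where its sprung steel ball (10 mm diameter) sticks out of the plate's front (-x) face: 42 in front of and 24 below the grip's centre, at the same place along the rail. Moves with the carriage.
- tube_station: the station wanted, fixed 70 to 110 mm left or right of the rail's middle: an aluminium block 20 x 34, up to 58 above the bench, in front of the rail, with a short round lens tube (40 diameter, 26 long, top 66 above the bench) lying level and pointing to the robot. On its rail side stand two upright steel pins, 6 diameter, 13 apart. Origin on the rail's middle line at bench height; axes as the unit's.
- tube_station_notch (a point): the notch wanted, midway between that station's two pins: the ball is home when ball_mark is at the same place along the rail (unit's y). From 13 mm before it the carriage resists, with 7 N at first and less and less, as the ball rides over the first pin; from 6 mm before it is drawn on with up to 4 N until home; pushed further it resists with 7 N again.
- plain_station_notch (a point): the notch of the plain station (same block and pins, no tube), on the other side of the rail's middle: not wanted.
- spare_ring: bystander, leave alone (sizes in mm): loose spare filter ring, outer diameter 30, 6 high, lying on the unit's base plate behind the rail; origin under its middle
- flask: bystander, leave alone (sizes in mm): amber bottle, 60 diameter, 150 tall; origin under its middle
- beaker: bystander, leave alone (sizes in mm): white cup, 72 diameter, 85 tall; origin under its middle
- driver: bystander, leave alone (sizes in mm): screwdriver 160 long lying in front of the unit; origin under its middle
- tape: bystander, leave alone (sizes in mm): roll of tape, 70 diameter, 20 high; origin under its middle
- slide_box: bystander, leave alone (sizes in mm): wooden slide box 85 x 110 x 35; origin under its middle
- dish: bystander, leave alone (sizes in mm): glass dish, 90 diameter, 16 high; origin under its middle

How it is judged:
On the way, in this order (a step that is already met when the one before it is completed fails the run):
1. the cover rests open on its stop (value of joint cover above 1.62 rad), for 0.2 s.
2. the carriage, gripped, is in the notch of the lens-tube station (y of ball_mark in the frame of tube_station_notch between -0.002 and 0.002 m and contact force between the fingers and carriage above 1.5 N), for 0.3 s.
At the end, for the whole second after the job is handed in: The cover is on its stop (angle above 1.62 rad), the carriage's ball is within 2 mm of the lens-tube station's notch and still (below 10 mm/s), the fingers press on the carriage with more than 1.5 N, and no loose bystander is more than 30 mm from where it started (all of step 2 and value of joint cover above 1.62 rad and velocity of joint carriage between -0.01 and 0.01 m/s and not (distance of any of spare_ring, flask, beaker, driver, tape, slide_box, dish from where it was at the start of the episode above 0.03 m)); the arm keeps its last pose, push and grip.
It fails at once if the cover is slammed back: faster than 1.5 rad/s in the last part of its swing (value of joint cover above 1.2 rad and velocity of joint cover above 1.5 rad/s).
It fails at once if the carriage runs more than 8 mm past the notch ((y of tube_station_notch in the frame of unit above 0 m and y of ball_mark in the frame of tube_station_notch above 0.008 m) or (y of tube_station_notch in the frame of unit below 0 m and y of ball_mark in the frame of tube_station_notch below -0.008 m)).
It fails at once if a bystander is pushed away by more than 30 mm (distance of any of spare_ring, flask, beaker, driver, tape, slide_box, dish from where it was at the start of the episode above 0.03 m).
It also fails if it takes over 72 s, if anything falls off the work surface, if the arm or the gripper's body presses on something with over 40 N, if the wrist force passes 120 N, or if a joint passes its speed limit or range.

## Robot

A 6-joint arm with a two-finger parallel gripper is mounted at the origin on the work surface. World frame = base frame: x ahead of the robot, y to its left, z up, the work surface at z = 0. Lengths are in m, angles in rad, forces in N, time in s.
With the tool pointing down it reaches from about 0.3 to 0.875 m from the base axis. Payload 6.4 kg.
Tool frame: the origin (TCP) lies at the very end of the fingers, on their centre line; the grasp point (between the pads) lies 19 mm behind it; z points along the fingers, y is the line along which they close (so a half turn about z gives the same grasp; the last joint's range is limited). The gripper opens to 88 mm and grips with 3 to 60 N. Pads are 18 mm wide; open, the fingers measure 123 mm over their backs; the gripper's body (75 mm by 187 mm) begins 45 mm behind the grasp point.
Start: joints at [-1.345, 0.181, 1.607, -0, 1.354, -0.206], TCP at [0.241, -0.522, 0.239] pointing down, gripper open.
Joint ranges: [-2.99, 2.99], [-0.89, 2.07], [0.3, 2.58], [-1.14, 4.28], [0, 2.63], [-3.12, 3.12]. Speed limits (rad/s): [2.57, 2.57, 3.01, 3.14, 3.14, 3.14].

## Interface

Orientations are given as a unit quaternion [x, y, z, w].
In Python, from rig import r gives the robot as it stands. The module is installed in compiled form; this text tells all that it offers.
- The arm moves only by the tool jog_arm, never from a script. Its argument "moves" is a list of rows, each a list of 5 numbers: the opening, from -1 (shut) to 1 (fully open), then the shift along the tool's x, y, z in mm, then the turn about the tool's z in degrees. A call has 1 to 12 rows; each row shifts and turns the commanded pose from where the row before left it, along the tool's axes as they then stand; what a row does not reach is not made up. A row lasts 1/12 s, in which the tool goes at most 41.7 mm and 7.16 degrees, less where a joint would pass 70% of its speed; a pose out of reach is approached as far as the arm can. A call is refused whole if a number of a shift passes 41.7 or a number of a turn 7.16, either way. A call with a gripper value outside its range is refused whole. The fingers move at their own pace and stop on an object; the grip force is fixed at half the most. Time passes only in rows, so rows that do not move let the fingers close. It gives the time, the measured TCP pose, the force, the opening and the grip force at its end, in the units of the state.
- r.read_state(): the state, without advancing time (a new reading comes with each control period).
- r.read_camera(name): name is "side" or "top"; returns a dict with "pixels" (384x512x3 uint8, blue, green, red), "fx", "fy", "cx", "cy" (pixels), "R" (3x3) and "t" (3): a world point X has camera coordinates R X + t. Camera axes: x right, y down, z forward; pixel columns grow to the right and rows downward; lengths in m; the calibration is good to about 2 mm. A picture is of the moment at which its call begins. There is no depth.
- r.sign_off(): hands the job in; it is judged then, once.
Trained networks look in the newest picture that a camera, given by its name, has taken for a name from the list of things; names that differ only in an ending like _2 or _b are one class to them, and where a whole thing is asked for, a point or a joint stands for the part that bears it (a point fixed in the world has none). Each returns a list of dicts, best first, with "conf" (0 to 1); they miss things now and then, are a little off and sometimes report something else, mostly with a low value. They report only what shows in the picture. A call takes as long as a camera call.
- r.search_frame(camera, query): "box" ([left, top, right, bottom] in pixels, round what is visible of it).
- r.regions_of(camera, query): "region" (384x512 bool, what is visible of it) and "box" ([left, top, right, bottom] in pixels, round what is visible of it).
The state is a dict: "clock": time; "q": joint angles; "joint_velocities": joint speeds; "joint_efforts": joint torques, N m; "tool_pos": TCP position; "ee_rot": TCP orientation; "wrist_force": force on the tool from outside, world axes, zero at the start; "torque": the same for the moment, N m; "gripper_width": finger opening in m; "grip_force": force on a finger pad.
Only numpy, scipy, OpenCV 4.12 (cv2) and the standard library are available. Lean on these libraries where they do the work, as an engineer would, in place of code of your own. Each camera call takes 0.05 s, during which the arm holds its last target. There are 200 camera calls.

## Working session

There is one attempt and no reset: what is moved stays moved. The work goes in short steps, Python scripts to look and compute and a tool call to move; the robot and the scene stay as the last step left them, time stands still between calls to the robot, and variables do not carry over. Pictures are saved under pics/ and viewed, at most 10 in all, crops included, and the job is handed in when it is done.

Besides the shell and the picture viewer there is one more tool, called after "Emit:" by a JSON object that holds its "method" and its "body". jog_arm: Moves the arm, as the interface text tells. Its arguments: {"type":"object","properties":{"moves":{"type":"array"}},"required":["moves"]}

```bash
mkdir -p pics; cat > h.py <<'E'
from rig import r
import numpy as np, cv2
def cam(n):
    return r.read_camera(n)
def proj(c,X):
    p=np.asarray(c["R"])@np.asarray(X,float)+np.asarray(c["t"]).ravel()
    return np.array([c["fx"]*p[0]/p[2]+c["cx"],c["fy"]*p[1]/p[2]+c["cy"]])
def onz(c,uv,z):
    R=np.asarray(c["R"]);t=np.asarray(c["t"]).ravel()
    o=-R.T@t; d=R.T@np.array([(uv[0]-c["cx"])/c["fx"],(uv[1]-c["cy"])/c["fy"],1])
    return o+d*(z-o[2])/d[2]
E
python3 - <<'E'
from h import *
for n in("top","side"):
    c=cam(n); cv2.imwrite(f"pics/{n}0.png",c["pixels"])
    print(n,-np.asarray(c["R"]).T@np.asarray(c["t"]).ravel(),c["fx"])
    for q,z in(("unit",.0),("cover",.077),("cover_bar",.077),("grip",.066),("tube_station",.06),("tube_station_notch",.03),("plain_station_notch",.03),("ball_mark",.024),("spare_ring",.015),("driver",.01),("flask",.07),("beaker",.04),("tape",.02),("slide_box",.03),("dish",.01)):
        for d in r.search_frame(n,q)[:2]:
            b=d["box"];m=((b[0]+b[2])/2,(b[1]+b[3])/2)
            print(q,round(d["conf"],2),np.round(b),onz(c,m,z).round(3))
E
```

```text
top [ 0.45518296 -0.01491758  1.26591383] 412.17609291005965
unit 0.73 [174. 133. 298. 222.] [0.554 0.046 0.   ]
cover 0.96 [175. 137. 296. 222.] [0.542 0.043 0.077]
cover_bar 0.78 [176. 138. 297. 222.] [0.54  0.041 0.077]
tube_station 0.47 [261. 209. 274. 215.] [ 0.45 -0.05  0.06]
tube_station_notch 0.55 [260. 208. 276. 216.] [ 0.451 -0.054  0.03 ]
driver 0.67 [216. 236. 272. 244.] [0.363 0.016 0.01 ]
driver 0.21 [362. 130. 403. 161.] [ 0.665 -0.398  0.01 ]
flask 0.7 [107. 195. 137. 216.] [0.458 0.372 0.07 ]
beaker 0.82 [ 95. 150. 125. 171.] [0.592 0.424 0.04 ]
tape 0.87 [356. 195. 382. 216.] [ 0.479 -0.359  0.02 ]
slide_box 0.92 [364. 134. 402. 159.] [ 0.656 -0.394  0.03 ]
slide_box 0.71 [107. 196. 137. 214.] [0.459 0.386 0.03 ]
dish 0.85 [323. 241. 353. 270.] [ 0.325 -0.27   0.01 ]
side [-0.069687    0.76521412  0.68570097] 353.38850223253337
unit 0.72 [182. 159. 298. 249.] [0.574 0.016 0.   ]
unit 0.29 [275. 213. 309. 240.] [0.368 0.009 0.   ]
cover 0.96 [180. 168. 291. 223.] [0.543 0.071 0.077]
cover_bar 0.94 [183. 165. 294. 223.] [0.541 0.061 0.077]
cover_bar 0.57 [168. 239. 200. 294.] [0.439 0.383 0.077]
grip 0.62 [242. 204. 256. 214.] [0.473 0.09  0.066]
tube_station 0.57 [271. 190. 289. 203.] [ 0.443 -0.029  0.06 ]
tube_station_notch 0.47 [268. 185. 286. 205.] [ 0.481 -0.07   0.03 ]
tube_station_notch 0.43 [183. 159. 300. 247.] [0.546 0.04  0.03 ]
plain_station_notch 0.74 [221. 216. 230. 234.] [0.509 0.159 0.03 ]
plain_station_notch 0.55 [329. 182. 359. 198.] [ 0.317 -0.238  0.03 ]
ball_mark 0.72 [272. 142. 299. 161.] [ 0.646 -0.373  0.024]
driver 0.48 [288. 215. 311. 229.] [ 0.356 -0.012  0.01 ]
flask 0.67 [167. 237. 196. 294.] [0.454 0.38  0.07 ]
slide_box 0.57 [271. 142. 300. 162.] [ 0.64  -0.359  0.03 ]
slide_box 0.44 [181. 165. 294. 225.] [0.586 0.013 0.03 ]
dish 0.84 [331. 184. 360. 196.] [ 0.324 -0.273  0.01 ]
```

```bash
python3 - <<'E'
import cv2
a=cv2.imread("pics/top0.png")[120:260,150:320];cv2.imwrite("pics/t1.png",cv2.resize(a,None,fx=4.5,fy=4.2,interpolation=2))
a=cv2.imread("pics/side0.png")[140:260,165:325];cv2.imwrite("pics/s1.png",cv2.resize(a,None,fx=4.9,fy=4.9,interpolation=2))
E
```

```text
(no output)
```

View pics/t1.png

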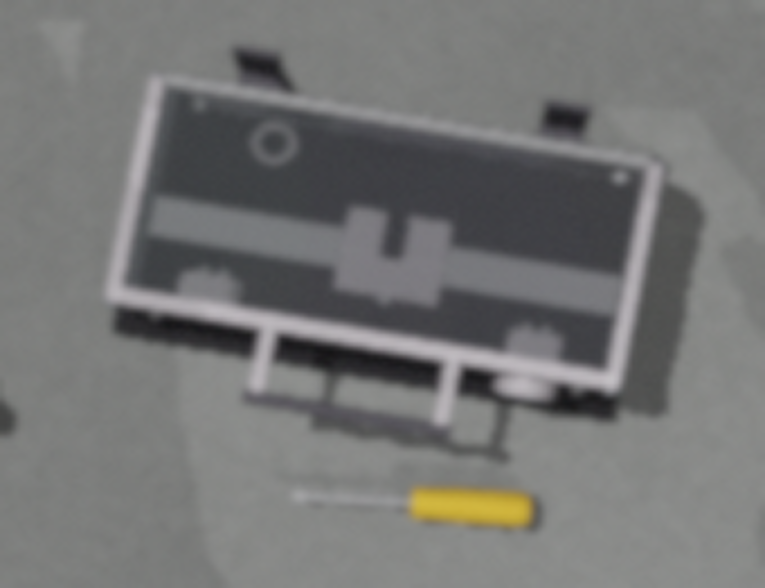

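View pics/s1.png

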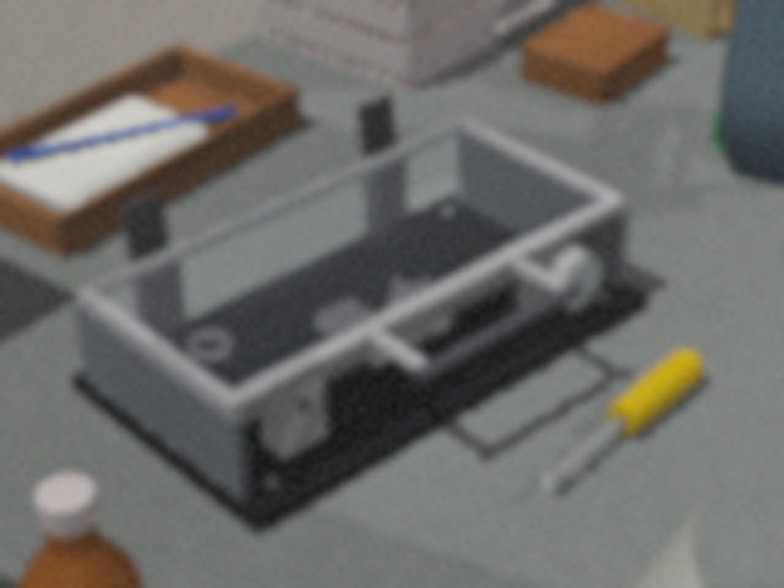

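The top crop shows the cover corners at about (155,80), (660,160), (110,298) and (618,388). The tube station is on the right (-y) at (530,345), and the carriage is near the middle at (393,255). The bar runs between its arms, from (258,392) to (440,422).

```bash
cat >> h.py <<'E'
def fit(c,pts,loc):
    from scipy.optimize import least_squares
    def f(p):
        C,S=np.cos(p[2]),np.sin(p[2])
        return np.concatenate([proj(c,[p[0]+C*x-S*y,p[1]+S*x+C*y,z])-u for u,(x,y,z) in zip(pts,loc)])
    s=least_squares(f,[.55,.04,0]); return s.x,s.fun
E
python3 - <<'E'
from h import *
c=cam("top")
k=lambda u,v:np.array([150+(u+.5)/4.5-.5,120+(v+.5)/4.2-.5])
pts=[k(155,80),k(660,160),k(110,298),k(618,388)]
loc=[(.09,.163,.079),(.09,-.163,.079),(-.065,.163,.079),(-.065,-.163,.079)]
p,e=fit(c,pts,loc);print(p,np.degrees(p[2]),e.round(2))
np.save("unit.npy",p)
C,S=np.cos(p[2]),np.sin(p[2])
def inv(w): d=w[:2]-p[:2];return np.array([C*d[0]+S*d[1],-S*d[0]+C*d[1]])
W=lambda x,y:(p[0]+C*x-S*y,p[1]+S*x+C*y)
print("bar",W(-.115,0),"tube blk",inv(onz(c,k(533,340),.058)),"pins",inv(onz(c,k(530,327),.04)),"plain",inv(onz(c,k(210,270),.04)),
 "grip slot",inv(onz(c,k(395,240),.066)),"ball",inv(onz(c,k(385,302),.024)),"ring",inv(onz(c,k(273,145),.018)))
print("bar ends",inv(onz(c,k(258,392),.077)),inv(onz(c,k(440,422),.077)))
s=r.read_state();print(s["tool_pos"],s["ee_rot"],s["gripper_width"],s["clock"])
c=cam("side");
for X in [(-.115,-.068,.077),(-.115,.068,.077),(.09,.163,.079)]: print(proj(c,[*W(X[0],X[1]),X[2]]))
E
```

```text
[ 0.54384587  0.04713624 -0.151011  ] -8.652293115019345 [ 0.7  -0.17 -0.74  0.58  0.85  0.47 -0.8  -0.86]
bar (np.float64(0.4301546327481774), np.float64(0.06443657219795806)) tube blk [-0.04371594 -0.10703167] pins [-0.03448805 -0.10393757] plain [-0.03229352  0.11189739] grip slot [ 0.00857183 -0.00649234] ball [-0.03349603 -0.00550118] ring [0.06530657 0.08983436]
bar ends [-0.11074514  0.06060695] [-0.11020163 -0.05788726]
[ 0.24066697 -0.52223729  0.23871322] [ 9.76780493e-01  2.14242545e-01 -1.61773448e-05 -2.51931171e-06] 0.08807194870512207 1.65
[281.52144286 198.32616557]
[249.25816303 216.50363979]
[180.78599461 199.61127646]
```

Emit:
{"method": "jog_arm", "body": {"moves": [[1,0,0,0,-7.08],[1,0,0,0,-7.08],[1,0,0,0,-7.08],[1,0,0,0,-7.08],[1,0,0,0,-7.08],[1,0,0,0,-7.08],[1,0,0,0,-7.08],[1,0,0,0,-7.08],[1,38,6.2,0,0],[1,38,6.2,0,0],[1,38,6.2,0,0],[1,38,6.2,0,0]]}}

```text
clock: 2.7
tool_pos: [0.288, -0.3741, 0.2385]
ee_rot: [0.759, 0.652, 0.0, -0.0]
wrist_force: [0.3, 0.1, 0.5]
gripper_width: 0.0882
grip_force: 0.0
```

Emit:
{"method": "jog_arm", "body": {"moves": [[1,38,6.2,7,0],[1,38,6.2,7,0],[1,38,6.2,7,0],[1,38,6.2,7,0],[1,38,6.2,7,0],[1,38,6.2,7,0],[1,38,6.2,7,0],[1,38,6.2,7,0],[1,38,6.2,7,0],[1,38,6.2,7,0],[1,38,6.2,7,0],[1,38,6.2,7,0]]}}

```text
clock: 3.7
tool_pos: [0.4303, 0.0661, 0.1548]
ee_rot: [0.758, 0.652, 0.0, 0.0]
wrist_force: [0.4, -0.5, -0.1]
gripper_width: 0.0881
grip_force: 0.0
```

```bash
cat >> h.py <<'E'
from scipy.spatial.transform import Rotation as Ro
p=np.load("unit.npy");_C,_S=np.cos(p[2]),np.sin(p[2])
W=lambda x,y,z:np.array([p[0]+_C*x-_S*y,p[1]+_S*x+_C*y,z])
def inv(w):
    d=np.asarray(w)[:2]-p[:2];return np.array([_C*d[0]+_S*d[1],-_S*d[0]+_C*d[1]])
def go(X):
    s=r.read_state();T=Ro.from_quat(s["ee_rot"]).as_matrix()
    print("t",s["clock"],"unit xy",inv(s["tool_pos"]).round(4),"z",s["tool_pos"][2].round(4),"yaw tool y in unit",np.degrees(np.arctan2(T[1,1],T[0,1])-p[2]).round(2),"shift mm",(T.T@(np.array(X)-s["tool_pos"])*1000).round(1),
     "F tool",(T.T@s["wrist_force"]).round(1),"w",s["gripper_width"].round(4),"g",s["grip_force"])
E
python3 - <<'E'
from h import *
go(W(-.113,0,.058))
c=cam("top");cv2.imwrite("pics/t2.png",cv2.resize(c["pixels"][120:260,150:320],None,fx=4.5,fy=4.2,interpolation=2))
E
```

```text
Traceback (most recent call last):
  File "h.py", line 26, in go
    "F tool",(T.T@s["wrist_force"]).round(1),"w",s["gripper_width"].round(4),"g",s["grip_force"])
                                                 ^^^^^^^^^^^^^^^^^^^^^^^^
AttributeError: 'float' object has no attribute 'round'
```

Emit:
{"method": "jog_arm", "body": {"moves": [[-0.1,0,0,0,0],[-0.1,0,0,0,0],[-0.1,0,0,0,0],[-0.1,0,0,9,0],[-0.1,0,0,10,0],[-0.1,0,0,10,0],[-0.1,0,0,10,0],[-0.1,0,0,10,0],[-0.1,0,0,0,0]]}}

```text
clock: 4.45
tool_pos: [0.4281, 0.0637, 0.1032]
ee_rot: [0.759, 0.652, -0.001, -0.002]
wrist_force: [-0.9, -0.3, -0.3]
gripper_width: 0.0395
grip_force: 0.0
```

```bash
sed -i 's/s\["gripper_width"\].round(4)/round(s["gripper_width"],4)/' h.py
python3 - <<'E'
from h import *
go(W(-.114,0,.058))
a=cam("top")["pixels"][150:250,170:300];b=cam("side")["pixels"][140:260,200:330]
cv2.imwrite("pics/t2.png",np.hstack([cv2.resize(x,(400,400),interpolation=2) for x in(a,b)]))
E
```

```text
t 4.45 unit xy [-0.117 -0.001] z 0.1032 yaw tool y in unit -0.03 shift mm [ 1.   3.2 45.1] F tool [-0.4 -0.8  0.3] w 0.0395 g 0.0
```

View pics/t2.png

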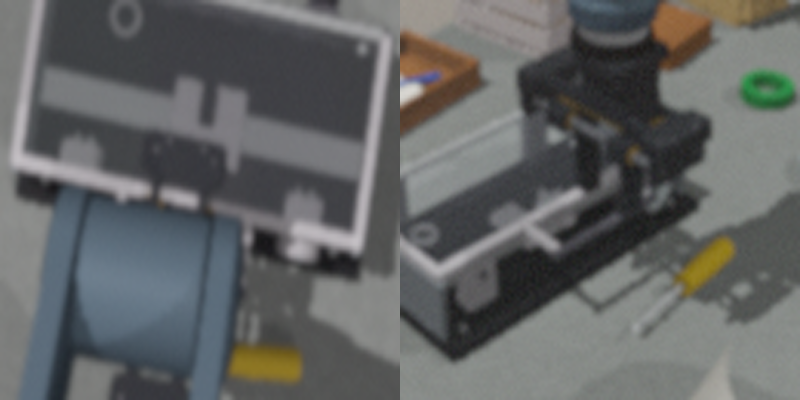

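The side view (right half) shows the fingers above the bar, straddling it at about (600,200). The top view is blocked by the arm. I'll descend and close.

Emit:
{"method": "jog_arm", "body": {"moves": [[-0.1,0,2,9,0],[-0.1,0,0,9,0],[-0.1,0,0,9,0],[-0.1,0,0,9,0],[-0.1,0,0,9,0],[-0.1,0,0,0,0],[-1,0,0,0,0],[-1,0,0,0,0],[-1,0,0,0,0],[-1,0,0,0,0],[-1,0,0,0,0]]}}

```text
clock: 5.47
tool_pos: [0.4294, 0.0642, 0.0606]
ee_rot: [0.758, 0.652, -0.002, -0.002]
wrist_force: [-6.1, -0.5, 14.5]
gripper_width: 0.009
grip_force: 30.3
```

```bash
python3 - <<'E'
from h import *
go(W(-.115,0,.058))
E
```

```text
t 5.4667 unit xy [-0.1157 -0.0004] z 0.0606 yaw tool y in unit 0.06 shift mm [0.4 0.7 2.5] F tool [ -1.4  -6.  -14.5] w 0.009 g 30.34483641386032
```

Emit:
{"method": "jog_arm", "body": {"moves": [[-1,0,0.5,-14.3,0],[-1,0,1.5,-14.3,0],[-1,0,2.5,-14.1,0],[-1,0,3.5,-13.9,0],[-1,0,4.5,-13.6,0],[-1,0,5.4,-13.3,0],[-1,0,0,0,0]]}}

```text
clock: 6.05
tool_pos: [0.4466, 0.0614, 0.1452]
ee_rot: [0.758, 0.652, -0.003, -0.003]
wrist_force: [-15.0, 0.3, 4.3]
gripper_width: 0.009
grip_force: 30.0
```

```bash
python3 - <<'E'
from h import *
print([(round(a,2),(205*(1-np.cos(a))).round(1),(205*np.sin(a)).round(1)) for a in np.arange(.42,1.75,.07)])
go(W(-.115+.0179,0,.058+.0836))
E
```

```text
[(np.float64(0.42), np.float64(17.8), np.float64(83.6)), (np.float64(0.49), np.float64(24.1), np.float64(96.5)), (np.float64(0.56), np.float64(31.3), np.float64(108.9)), (np.float64(0.63), np.float64(39.4), np.float64(120.8)), (np.float64(0.7), np.float64(48.2), np.float64(132.1)), (np.float64(0.77), np.float64(57.8), np.float64(142.7)), (np.float64(0.84), np.float64(68.2), np.float64(152.7)), (np.float64(0.91), np.float64(79.2), np.float64(161.8)), (np.float64(0.98), np.float64(90.8), np.float64(170.3)), (np.float64(1.05), np.float64(103.0), np.float64(177.8)), (np.float64(1.12), np.float64(115.7), np.float64(184.5)), (np.float64(1.19), np.float64(128.8), np.float64(190.3)), (np.float64(1.26), np.float64(142.3), np.float64(195.2)), (np.float64(1.33), np.float64(156.1), np.float64(199.1)), (np.float64(1.4), np.float64(170.2), np.float64(202.0)), (np.float64(1.47), np.float64(184.4), np.float64(204.0)), (np.float64(1.54), np.float64(198.7), np.float64(204.9)), (np.float64(1.61), np.float64(213.0), np.float64(204.8)), (np.float64(1.68), np.float64(227.3), np.float64(203.8))]
t 6.05 unit xy [-0.0983 -0.0005] z 0.1452 yaw tool y in unit 0.07 shift mm [0.5 1.2 3.6] F tool [ -2.  -14.9  -4.2] w 0.009 g 30.005456507205963
```

Emit:
{"method": "jog_arm", "body": {"moves": [[-1,0,5.0,-12.9,0],[-1,0,6.7,-12.4,0],[-1,0,8.1,-11.9,0],[-1,0,8.8,-11.3,0],[-1,0,9.6,-10.6,0],[-1,0,10.4,-10,0],[-1,0,11,-9.1,0],[-1,0,11.6,-8.5,0],[-1,0,0,0,0]]}}

```text
clock: 6.8
tool_pos: [0.5206, 0.0497, 0.2348]
ee_rot: [0.758, 0.652, -0.0, 0.001]
wrist_force: [-14.0, -1.7, 18.3]
gripper_width: 0.009
grip_force: 30.0
```

```bash
python3 - <<'E'
from h import *
go(W(-.115+.0908,0,.058+.1703))
E
```

```text
t 6.8 unit xy [-0.0233 -0.001 ] z 0.2348 yaw tool y in unit 0.03 shift mm [ 1.  -0.9  6.5] F tool [ -3.8 -13.5 -18.3] w 0.009 g 30.005364418029785
```

Emit:
{"method": "jog_arm", "body": {"moves": [[-1,0,11,-10.5,0],[-1,0,12.7,-7.7,0],[-1,0,13.1,-5.8,0],[-1,0,13.5,-4.9,0],[-1,0,13.8,-3.9,0],[-1,0,14.1,-2.9,0],[-1,0,0,0,0]]}}

```text
clock: 7.38
tool_pos: [0.5988, 0.0373, 0.2676]
ee_rot: [0.759, 0.652, 0.0, 0.001]
wrist_force: [-2.4, -4.1, 5.4]
gripper_width: 0.0092
grip_force: 30.0
```

```bash
python3 - <<'E'
from h import *
go(W(-.115+.1702,0,.058+.202))
E
```

```text
t 7.3833 unit xy [ 0.0558 -0.0015] z 0.2676 yaw tool y in unit -0.03 shift mm [ 1.5 -0.6  7.6] F tool [-4.4 -1.8 -5.4] w 0.0092 g 30.001861453056335
```

Emit:
{"method": "jog_arm", "body": {"moves": [[-1,0,8,-1.5,0],[-1,0,8,-1,0],[-1,0,8,-0.5,0],[-1,0,8,0,0],[-1,0,7,0,0],[-1,0,7,0,0],[-1,0,6,0.4,0],[-1,0,5,0.4,0],[-1,0,0,0,0]]}}

```text
clock: 8.13
tool_pos: [0.6534, 0.0287, 0.2687]
ee_rot: [0.759, 0.652, -0.001, 0.001]
wrist_force: [-0.6, -5.1, 1.2]
gripper_width: 0.009
grip_force: 30.0
```

```bash
python3 - <<'E'
from h import *
go(W(.1164,0,.265))
E
```

```text
t 8.1333 unit xy [ 0.111  -0.0018] z 0.2687 yaw tool y in unit -0.02 shift mm [1.8 5.4 3.7] F tool [-5.1  0.2 -1.2] w 0.009 g 29.99775320291519
```

Push on slowly until the stop resists.

Emit:
{"method": "jog_arm", "body": {"moves": [[-1,0,3,0.3,0],[-1,0,3,0.3,0],[-1,0,2,0.2,0],[-1,0,2,0.2,0],[-1,0,0,0,0],[-1,0,0,0,0]]}}

```text
clock: 8.63
tool_pos: [0.6582, 0.028, 0.2682]
ee_rot: [0.758, 0.652, -0.005, -0.003]
wrist_force: [-23.4, -3.8, 12.4]
gripper_width: 0.0088
grip_force: 30.0
```

```bash
python3 - <<'E'
from h import *
go(W(.1164,0,.265))
E
```

```text
t 8.6333 unit xy [ 0.1159 -0.0017] z 0.2682 yaw tool y in unit 0.02 shift mm [1.7 0.5 3.1] F tool [ -7.4 -22.7 -12.1] w 0.0088 g 29.992562234401703
```

Emit:
{"method": "jog_arm", "body": {"moves": [[-1,0,-2,0,0],[-1,0,-2,0,0],[0,0,0,0,0],[0,0,0,0,0],[0,0,0,0,0],[0,0,0,-10,0],[0,0,0,-20,0],[0,0,0,-30,0],[0,0,-10,-10,0],[0,0,-25,0,0],[0,0,-35,0,0],[0,0,-35,0,0]]}}

```text
clock: 9.63
tool_pos: [0.555, 0.0452, 0.3384]
ee_rot: [0.758, 0.652, 0.0, 0.0]
wrist_force: [-0.5, 0.0, 0.2]
gripper_width: 0.0441
grip_force: 0.0
```

```bash
python3 - <<'E'
from h import *
go(W(.012,0,.265)); print(r.read_state()["q"])
a=cam("top")["pixels"][110:260,150:320];b=cam("side")["pixels"][120:260,160:330]
cv2.imwrite("pics/t3.png",np.hstack([cv2.resize(x,(400,400),interpolation=2) for x in(a,b)]))
E
```

```text
t 9.6333 unit xy [ 0.0113 -0.0002] z 0.3384 yaw tool y in unit 0.04 shift mm [ 0.2  0.7 73.4] F tool [-0.  -0.5 -0.2] w 0.0441 g 0.0
[-1.32027970e-01  7.35456506e-02  1.52664228e+00  3.41630154e-04
  1.54066324e+00  1.82936299e-02]
```

View pics/t3.png

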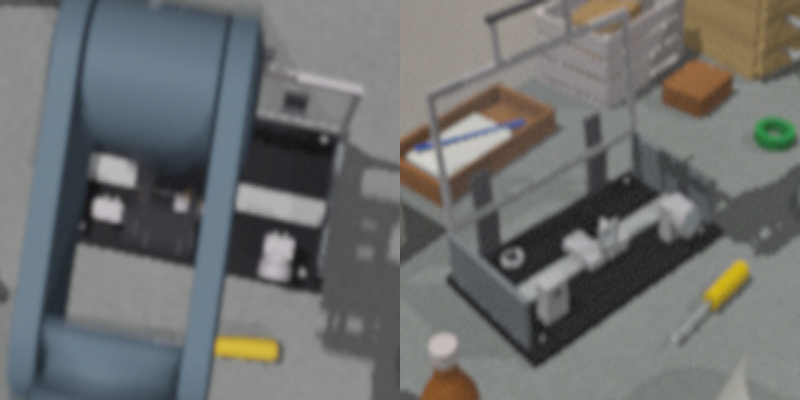

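Emit:
{"method": "jog_arm", "body": {"moves": [[0,0,0,0,-7.16],[0,0,0,0,-7.16],[0,0,0,0,-7.16],[0,0,0,0,-7.16],[0,0,0,0,-7.16],[0,0,0,0,-7.16],[0,0,0,0,-7.16],[0,0,0,0,-7.16],[0,0,0,0,-7.16],[0,0,0,0,-7.16],[0,0,0,0,-7.16],[0,0,0,0,-7.16]]}}

```text
clock: 10.73
tool_pos: [0.5566, 0.045, 0.3387]
ee_rot: [0.107, 0.994, 0.0, 0.001]
wrist_force: [-0.6, 0.1, 1.1]
gripper_width: 0.044
grip_force: 0.0
```

Emit:
{"method": "jog_arm", "body": {"moves": [[0,0,0,0,-4.1],[0,0,-36,0,0],[0,0,-36,0,0],[0,0,-36,0,0],[0,0,-36,0,0],[0,0,-36,0,0],[0,0,-36,0,0],[0,0,-36,0,0],[0,0,-36,0,0],[0,0,0,0,0],[0,0,0,0,0]]}}

```text
clock: 11.65
tool_pos: [0.5128, -0.2417, 0.3381]
ee_rot: [0.077, 0.997, 0.0, 0.0]
wrist_force: [-0.9, 0.6, -0.1]
gripper_width: 0.0444
grip_force: 0.0
```

```bash
python3 - <<'E'
from h import *
go(W(.012,0,.15))
for n in("top","side"):
    c=cam(n); cv2.imwrite(f"pics/{n}4.png",c["pixels"])
    if n=="top": cv2.imwrite("pics/t4.png",cv2.resize(c["pixels"][165:230,170:300],(780,390),interpolation=2))
    for q,z in(("grip",.066),("tube_station",.06),("tube_station_notch",.03),("plain_station_notch",.03),("ball_mark",.024),("carriage",.03),("spare_ring",.018)):
        for d in r.search_frame(n,q)[:2]:
            b=d["box"];m=((b[0]+b[2])/2,(b[1]+b[3])/2)
            print(n,q,round(d["conf"],2),np.round(b,1),inv(onz(c,m,z)).round(4))
    print([ (X,proj(c,W(*X)).round(1)) for X in[(.09,.163,.079),(-.09,.165,.012),(-.09,-.165,.012),(.012,0,.066)]])
E
```

```text
t 11.65 unit xy [ 0.0127 -0.2902] z 0.3381 yaw tool y in unit 89.86 shift mm [  1.5 290.2 188.2] F tool [0.9 0.5 0.1] w 0.0444 g 0.0
top grip 0.59 [224.8 168.6 251.2 189.9] [ 0.0017 -0.0096]
top tube_station 0.44 [261.7 197.  277.  216.9] [-0.0615 -0.114 ]
top tube_station_notch 0.56 [259.9 196.2 278.6 215.8] [-0.0583 -0.1142]
top plain_station_notch 0.54 [188.4 186.9 202.7 196.1] [-0.0548  0.1114]
top ball_mark 0.65 [226.7 171.1 252.7 192.9] [-0.0027 -0.0138]
top ball_mark 0.41 [175.1 120.8 305.9 218.1] [ 0.0351 -0.0094]
top carriage 0.69 [223.  172.  249.4 191.7] [-0.0045 -0.0037]
top spare_ring 0.31 [174.2 117.2 300.7 159.5] [0.1275 0.0171]
[((0.09, 0.163, 0.079), array([184.8, 138.5])), ((-0.09, 0.165, 0.012), array([177., 200.])), ((-0.09, -0.165, 0.012), array([283.7, 219.3])), ((0.012, 0, 0.066), array([235.4, 175.2]))]
side grip 0.71 [231.3 195.1 255.5 216.7] [-0.0524  0.0344]
side tube_station 0.77 [270.7 189.3 288.6 202.6] [-0.0848 -0.0928]
side tube_station 0.51 [169.3 112.2 261.8 202.8] [ 0.2673 -0.1098]
side tube_station_notch 0.62 [270.6 185.1 286.6 205.3] [-0.049  -0.1277]
side tube_station_notch 0.56 [218.1 213.9 227.5 235. ] [-0.0433  0.1099]
side plain_station_notch 0.72 [217.7 211.7 232.1 235. ] [-0.0435  0.1019]
side ball_mark 0.66 [229.1 191.6 256.7 216.8] [ 0.0008 -0.0104]
side carriage 0.67 [230.8 192.2 257.  211.9] [ 0.0012 -0.0153]
[((0.09, 0.163, 0.079), array([180.8, 199.6])), ((-0.09, 0.165, 0.012), array([218.5, 245.1])), ((-0.09, -0.165, 0.012), array([294.7, 200.3])), ((0.012, 0, 0.066), array([237.9, 193.3]))]
```

View pics/t4.png

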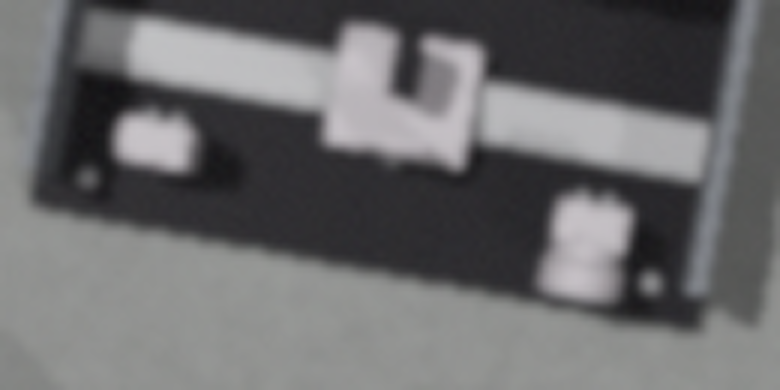

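The open cover is out of the way. In this crop the grip is at about (407,68), the ball at (391,160), and the tube station's pins at (584,195) and (613,200). The base front corners are at (35,203) and (698,326).

```bash
python3 - <<'E'
from h import *
c=cam("top")
k=lambda u,v:np.array([170+(u+.5)/6-.5,165+(v+.5)/6-.5])
for n,u,v,zs in(("grip",408,70,(.066,)),("ball",391,160,(.024,)),("pinmid",598,198,(.024,.034,.04)),("blk",592,232,(.058,)),("plate corners",323,148,(.03,)),("",466,170,(.03,)),("",483,46,(.03,)),("",342,24,(.03,)),("base L",35,205,(.012,)),("base R",698,328,(.012,))):
    print(n,[inv(onz(c,k(u,v),z)).round(4) for z in zs])
E
```

```text
grip [array([ 0.0101, -0.0068])]
ball [array([-0.0329, -0.0041])]
pinmid [array([-0.0332, -0.1099]), array([-0.0336, -0.1096]), array([-0.0338, -0.1094])]
blk [array([-0.0513, -0.109 ])]
plate corners [array([-0.0333,  0.0301])]
 [array([-0.0314, -0.0423])]
 [array([ 0.0313, -0.0396])]
 [array([0.0297, 0.032 ])]
base L [array([-0.0871,  0.1705])]
base R [array([-0.0886, -0.1716])]
```

Emit:
{"method": "jog_arm", "body": {"moves": [[0,1.5,35.6,0,0],[0,0,35.6,0,0],[0,0,35.6,0,0],[0,0,35.6,0,0],[0,0,35.6,0,0],[0,0,35.6,0,0],[0,0,35.6,0,0],[0,0,35.6,0,0],[0,0,0,25,0],[0,0,0,35,0],[0,0,0,35,0],[0,0,0,35,0]]}}

```text
clock: 13.5
tool_pos: [0.5539, 0.0425, 0.2068]
ee_rot: [0.075, 0.997, -0.0, 0.001]
wrist_force: [0.6, -0.5, -0.5]
gripper_width: 0.0443
grip_force: 0.0
```

Emit:
{"method": "jog_arm", "body": {"moves": [[0,0,0,35,0],[0,0,0,30,0],[0,0,0,25,0],[0,0,0,15,0],[0,0,0,0,0],[0,0,0,0,0]]}}

```text
clock: 14.0
tool_pos: [0.5533, 0.042, 0.1023]
ee_rot: [0.075, 0.997, 0.0, -0.001]
wrist_force: [0.7, -0.5, 0.2]
gripper_width: 0.0439
grip_force: 0.0
```

```bash
python3 - <<'E'
from h import *
go(W(.011,-.005,.036))
a=cam("top")["pixels"][110:260,150:320];b=cam("side")["pixels"][170:250,200:300]
cv2.imwrite("pics/t5.png",np.hstack([cv2.resize(x,(400,400),interpolation=2) for x in(a,b)]))
E
```

```text
t 14.0 unit xy [ 0.0101 -0.0036] z 0.1023 yaw tool y in unit 90.04 shift mm [-1.  -1.4 66.3] F tool [-0.8 -0.4 -0.2] w 0.0439 g 0.0
```

View pics/t5.png

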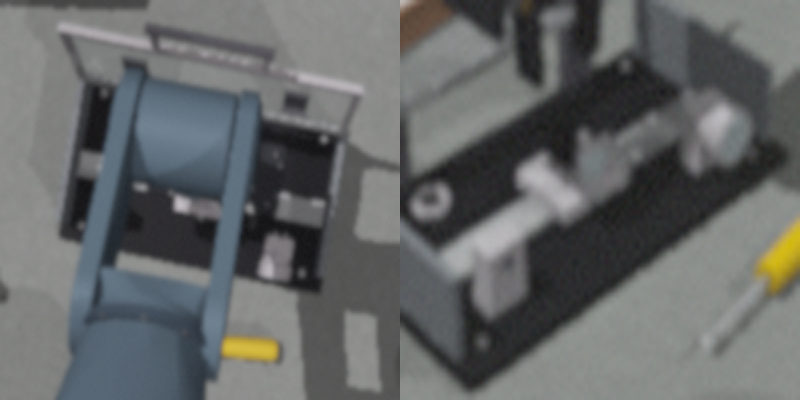

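The view is consistent: the fingers are above and behind the carriage, and the cover is open with clearance. I'll descend around the grip.

Emit:
{"method": "jog_arm", "body": {"moves": [[0,-1,-1.5,14,0],[0,0,0,14,0],[0,0,0,14,0],[0,0,0,12,0],[0,0,0,11,0],[0,0,0,0,0]]}}

```text
clock: 14.6
tool_pos: [0.5536, 0.0405, 0.0364]
ee_rot: [0.075, 0.997, 0.0, -0.001]
wrist_force: [0.3, 0.3, -0.0]
gripper_width: 0.0439
grip_force: 0.0
```

Emit:
{"method": "jog_arm", "body": {"moves": [[-1,0,0,0,0],[-1,0,0,0,0],[-1,0,0,0,0],[-1,0,0,0,0],[-1,0,0,0,0]]}}

```text
clock: 15.02
tool_pos: [0.555, 0.0403, 0.0385]
ee_rot: [0.075, 0.997, -0.0, 0.001]
wrist_force: [1.2, 1.4, 2.7]
gripper_width: 0.0137
grip_force: 30.0
```

```bash
python3 - <<'E'
from h import *
go(W(.011,-.108,.036))
E
```

```text
t 15.0167 unit xy [ 0.0121 -0.0051] z 0.0385 yaw tool y in unit 90.05 shift mm [   1.2 -102.9    2.5] F tool [-1.   1.5 -2.7] w 0.0137 g 29.996581859886646
```

Emit:
{"method": "jog_arm", "body": {"moves": [[-1,0,-8,0,0],[-1,0,-8,0,0],[-1,0,-8,0,0],[-1,0,-8,0,0],[-1,0,-8,0,0],[-1,0,-8,0,0],[-1,0,-8,0,0],[-1,0,-8,0,0],[-1,0,-8,0,0],[-1,0,-8,0,0],[-1,0,0,0,0],[-1,0,0,0,0]]}}

```text
clock: 16.02
tool_pos: [0.5422, -0.0404, 0.0384]
ee_rot: [0.076, 0.997, -0.0, -0.0]
wrist_force: [-3.6, 0.8, 7.1]
gripper_width: 0.0138
grip_force: 30.0
```

```bash
python3 - <<'E'
from h import *
go(W(.011,-.108,.036))
c=cam("top");cv2.imwrite("pics/t6.png",cv2.resize(c["pixels"][165:230,230:300],(700,600),interpolation=2))
E
```

```text
t 16.0167 unit xy [ 0.0116 -0.0868] z 0.0384 yaw tool y in unit 89.98 shift mm [  0.5 -21.2   2.4] F tool [ 3.7  0.2 -7.1] w 0.0138 g 29.988394724205136
```

View pics/t6.png

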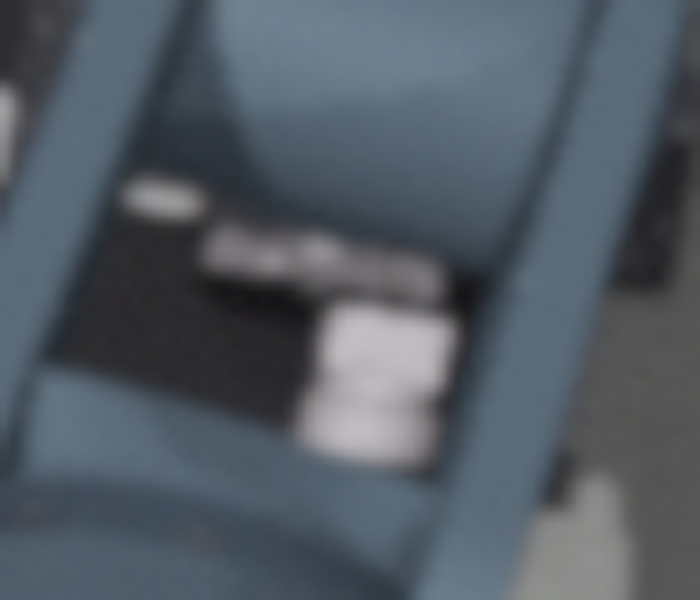

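The carriage plate is now beside the tube station, at about (320,265) in this crop. From here I'll take small steps and watch the force along the rail.

Emit:
{"method": "jog_arm", "body": {"moves": [[-1,0,-2,0,0],[-1,0,-2,0,0],[-1,0,0,0,0]]}}

```text
clock: 16.32
tool_pos: [0.5417, -0.044, 0.0384]
ee_rot: [0.075, 0.997, -0.0, -0.0]
wrist_force: [-3.4, -1.1, 7.7]
gripper_width: 0.0137
grip_force: 30.0
```

Emit:
{"method": "jog_arm", "body": {"moves": [[-1,0,-2,0,0],[-1,0,0,0,0]]}}

```text
clock: 16.48
tool_pos: [0.5413, -0.0458, 0.0384]
ee_rot: [0.075, 0.997, -0.0, -0.0]
wrist_force: [-3.2, -0.3, 6.9]
gripper_width: 0.0136
grip_force: 30.0
```

Emit:
{"method": "jog_arm", "body": {"moves": [[-1,0,-2,0,0],[-1,0,0,0,0]]}}

```text
clock: 16.65
tool_pos: [0.5411, -0.0478, 0.0384]
ee_rot: [0.075, 0.997, -0.0, -0.0]
wrist_force: [-2.9, 0.4, 8.6]
gripper_width: 0.0138
grip_force: 30.0
```

Emit:
{"method": "jog_arm", "body": {"moves": [[-1,0,-2,0,0],[-1,0,0,0,0]]}}

```text
clock: 16.82
tool_pos: [0.5407, -0.0497, 0.0384]
ee_rot: [0.075, 0.997, -0.0, -0.0]
wrist_force: [-3.4, -0.7, 7.6]
gripper_width: 0.0137
grip_force: 30.0
```

Emit:
{"method": "jog_arm", "body": {"moves": [[-1,0,-2,0,0],[-1,0,0,0,0]]}}

```text
clock: 16.98
tool_pos: [0.5405, -0.051, 0.0384]
ee_rot: [0.075, 0.997, 0.0, -0.0]
wrist_force: [-2.8, 4.0, 8.4]
gripper_width: 0.0137
grip_force: 30.0
```

```bash
python3 - <<'E'
from h import *
go(W(.011,-.108,.036))
E
```

```text
t 16.9833 unit xy [ 0.0115 -0.0975] z 0.0384 yaw tool y in unit 90.0 shift mm [  0.5 -10.5   2.4] F tool [ 3.3  3.5 -8.4] w 0.0137 g 29.99248739797622
```

Emit:
{"method": "jog_arm", "body": {"moves": [[-1,0,-2,0,0],[-1,0,0,0,0]]}}

```text
clock: 17.15
tool_pos: [0.5402, -0.0529, 0.0384]
ee_rot: [0.075, 0.997, 0.0, -0.0]
wrist_force: [-2.6, 4.1, 7.0]
gripper_width: 0.0138
grip_force: 30.0
```

Emit:
{"method": "jog_arm", "body": {"moves": [[-1,0,-2,0,0],[-1,0,0,0,0]]}}

```text
clock: 17.32
tool_pos: [0.5399, -0.0553, 0.0384]
ee_rot: [0.075, 0.997, 0.0, -0.0]
wrist_force: [-2.2, 1.9, 7.2]
gripper_width: 0.014
grip_force: 30.0
```

Emit:
{"method": "jog_arm", "body": {"moves": [[-1,0,-2,0,0],[-1,0,0,0,0]]}}

```text
clock: 17.48
tool_pos: [0.5395, -0.0576, 0.0384]
ee_rot: [0.075, 0.997, -0.0, -0.0]
wrist_force: [-3.9, 0.6, 7.4]
gripper_width: 0.0133
grip_force: 30.0
```

Emit:
{"method": "jog_arm", "body": {"moves": [[-1,0,-2,0,0],[-1,0,0,0,0]]}}

```text
clock: 17.65
tool_pos: [0.5391, -0.06, 0.0384]
ee_rot: [0.075, 0.997, -0.0, -0.0]
wrist_force: [-3.9, -0.9, 7.4]
gripper_width: 0.0139
grip_force: 30.0
```

```bash
python3 - <<'E'
from h import *
go(W(.011,-.110,.036))
E
```

```text
t 17.65 unit xy [ 0.0115 -0.1066] z 0.0384 yaw tool y in unit 90.02 shift mm [ 0.5 -3.4  2.4] F tool [ 3.7 -1.5 -7.3] w 0.0139 g 29.990455261431634
```

Emit:
{"method": "jog_arm", "body": {"moves": [[-1,0,-1,0,0],[-1,0,0,0,0],[-1,0,0,0,0]]}}

```text
clock: 17.9
tool_pos: [0.5389, -0.0612, 0.0384]
ee_rot: [0.075, 0.997, -0.001, -0.0]
wrist_force: [-3.5, -3.6, 7.9]
gripper_width: 0.0135
grip_force: 30.0
```

Emit:
{"method": "jog_arm", "body": {"moves": [[-1,0,-1,0,0],[-1,0,0,0,0],[-1,0,0,0,0]]}}

```text
clock: 18.15
tool_pos: [0.5387, -0.0624, 0.0384]
ee_rot: [0.075, 0.997, -0.001, -0.0]
wrist_force: [-3.6, -2.9, 7.6]
gripper_width: 0.0138
grip_force: 30.0
```

Emit:
{"method": "jog_arm", "body": {"moves": [[-1,0,-1,0,0],[-1,0,0,0,0],[-1,0,0,0,0]]}}

```text
clock: 18.4
tool_pos: [0.5387, -0.0629, 0.0384]
ee_rot: [0.075, 0.997, -0.0, -0.0]
wrist_force: [-3.9, -1.4, 8.1]
gripper_width: 0.0135
grip_force: 30.0
```

```bash
python3 - <<'E'
from h import *
go(W(.011,-.110,.036))
E
```

```text
t 18.4 unit xy [ 0.0114 -0.1095] z 0.0384 yaw tool y in unit 90.01 shift mm [ 0.4 -0.5  2.4] F tool [ 3.6 -2.  -8.1] w 0.0135 g 29.99023495707661
```

Emit:
{"method": "jog_arm", "body": {"moves": [[-1,0,-1,0,0],[-1,0,0,0,0],[-1,0,0,0,0],[-1,0,0,0,0]]}}

```text
clock: 18.73
tool_pos: [0.5386, -0.0632, 0.0384]
ee_rot: [0.075, 0.997, 0.0, -0.0]
wrist_force: [-2.2, 1.9, 7.5]
gripper_width: 0.0138
grip_force: 30.0
```

```bash
python3 - <<'E'
from h import *
go(W(.011,-.110,.036))
E
```

```text
t 18.7333 unit xy [ 0.0114 -0.1099] z 0.0384 yaw tool y in unit 90.01 shift mm [ 0.4 -0.1  2.4] F tool [ 2.5  1.6 -7.5] w 0.0138 g 29.991361582651734
```

Emit:
{"method": "jog_arm", "body": {"moves": [[-1,0,0.3,0,0],[-1,0,0,0,0],[-1,0,0,0,0],[-1,0,0,0,0],[-1,0,0,0,0],[-1,0,0,0,0]]}}

```text
clock: 19.23
tool_pos: [0.5386, -0.063, 0.0384]
ee_rot: [0.075, 0.997, -0.0, -0.0]
wrist_force: [-2.9, 0.3, 8.7]
gripper_width: 0.0135
grip_force: 30.0
```

```bash
python3 - <<'E'
from h import *
go(W(.011,-.110,.036))
cv2.imwrite("pics/s7.png",cv2.resize(cam("side")["pixels"][100:260,160:330],(680,600),interpolation=2))
E
```

```text
t 19.2333 unit xy [ 0.0114 -0.1097] z 0.0384 yaw tool y in unit 90.01 shift mm [ 0.4 -0.3  2.4] F tool [ 2.9 -0.1 -8.7] w 0.0135 g 29.990914575755596
```

View pics/s7.png

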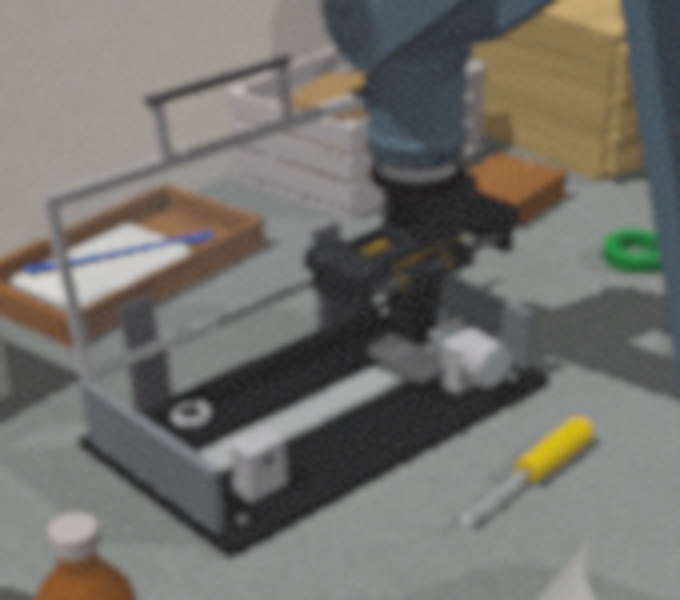

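The cover stands open with its bar at about (215,80). The carriage is gripped at about (400,350), next to the tube station, and the ring and driver look undisturbed.

```bash
python3 -c "
from rig import r
print(r.sign_off())"
```

```text
the job is handed in; nothing more can be done
None
```

I handed the job in at about 19 s: the cover is open on its stop and the carriage is held with a 30 N grip in the lens-tube notch, with almost no force along the rail. The last side picture showed nothing on the bench disturbed; the sign-off returned no verdict.

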